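# Slide a deck slat along the jig rails into its notch and lock it

### The job

Push the dark slat along the assembly jig's rails with the fingertips, without picking it up, until it drops flat into the red locating notch in the middle; then push the yellow bolt fully home over its end to lock it. Leave the pale slat, the mallet and the glue bottle where they are, and finish with the robot clear of everything.

Things in the scene. Friction and masses are not known exactly. Their poses are not given: they have to be found in the camera images.
- jig: Fixed jig on a green base, varying place and yaw. Origin: on the table under the notch centre; x across the rails (away from the robot at yaw 0), y along them, z up. Base x -125 to 93, y -160 to 160 mm, 8 mm thick. Two steel rails, tops 30 mm above the table, y -150 to 150, at x 58 to 83 and -83 to -58 mm; open between them. Black lips outside the rails, 40 mm high, guide the slat ends.
- notch (a point): Centre of the notch, midway between the rails, at the height of its red floor: 23 mm above the table, 7 mm below the rail tops. Axes as the jig's. In both rails the notch runs from y -32.5 to 32.5 mm; its upright walls stop a slat that has dropped in.
- slat_dark: Dark brown slat to slide: 160 (x, across the rails) x 60 (y, along them) x 18 mm, 80 to 160 g, loose. Origin: centre of underside. Starts on the rails, centre 75 to 112 mm from the notch centre, on the jig's +y or -y side. Pushed over the notch it dips its front edge, meets the far wall and drops flat (5 mm play along the rails, 3 mm at each end). Seated: top 41 mm above the table.
- slat_light: Pale slat of the same size, loose, lying on the rails on the other side of the notch, centre 75 to 112 mm from the notch centre. Leave alone. Origin: centre of its underside.
- bolt (a joint): Travel of the yellow hold-down bolt along the jig's +x: 0 drawn back, 0.030 m fully home (end stop) over the end of the seated slat. Starts at 0 to 6 mm. Stays where it is left; about 2 N slides it. It passes 2 mm above a seated slat; a slat in the middle that has not dropped blocks it.
- bolt_tab (a point): Centre of the outer face (facing jig -x) of the bolt's upright yellow tab, 68 mm above the table; push it along +x; moves with the bolt. At joint 0 it lies at jig x -120, y 0. Tab 30 mm wide (y), 8 mm thick, top 82 mm above the table. Below it a grey bracket, x -125 to -93, y -30 to 30 mm, 43 mm high, with guide cheeks to 50 mm. Axes as the jig's.
- mallet: Rubber mallet lying on the table beyond one end of the jig: handle along its x (grip end at -110 mm), black head at x +110 mm, 56 mm across, 85 mm long along y; 56 mm high; loose. Origin: on the table under the middle of the handle. Leave alone.
- glue: White glue bottle, blue label, orange cap, standing on the table beyond the other end of the jig, 54 mm across, 130 mm tall, loose. Origin: centre of its underside. Leave alone.
There are look-alikes about, which are no part of the job. Leave any pink or purple look-alike of the slat_dark alone.

How it is judged (in metres and radians):
On the way, in this order (a step that is already met when the one before it is completed fails the run):
1. the dark slat has dropped flat into the notch (z of slat_dark in the frame of jig between 0.02 and 0.0245 m and y of slat_dark in the frame of jig between -0.005 and 0.005 m and x of slat_dark in the frame of jig between -0.006 and 0.006 m and angle between slat_dark's own z axis and vertical below 0.02 rad and angle between the x axis of slat_dark and the x axis of jig, either way round below 0.06 rad and linear speed of slat_dark below 0.02 m/s), for 0.2 s.
2. the bolt is pushed home over the seated slat (z of slat_dark in the frame of jig between 0.02 and 0.0245 m and y of slat_dark in the frame of jig between -0.005 and 0.005 m and x of slat_dark in the frame of jig between -0.006 and 0.006 m and angle between slat_dark's own z axis and vertical below 0.02 rad and angle between the x axis of slat_dark and the x axis of jig, either way round below 0.06 rad and value of joint bolt above 0.024 m), for 0.2 s.
At the end, for the whole second after the job is handed in: The dark slat lies flat in the notch (underside within 1.5 mm of the notch floor, tilt under 0.02 rad, centred within 5 mm along the rails) and at rest, the bolt is at least 24 mm along its 30 mm travel, and the pale slat is within 15 mm of its start (all of step 2 and linear speed of slat_dark below 0.02 m/s and distance of slat_light from where it was at the start of the episode below 0.015 m); the robot touches nothing.
It fails at once if the dark slat is lifted off the rails (more than 12 mm) or carried (z of slat_dark in the frame of jig above 0.042 m).
It fails at once if the dark slat is tipped up (angle between slat_dark's own z axis and vertical above 0.4 rad).
It fails at once if the pale slat is moved more than 15 mm (distance of slat_light from where it was at the start of the episode above 0.015 m).
It fails at once if the mallet is moved more than 15 mm (distance of mallet from where it was at the start of the episode above 0.015 m).
It fails at once if the glue bottle is moved or knocked over (distance of glue from where it was at the start of the episode above 0.015 m or angle between glue's own z axis and vertical above 0.3 rad).
It also fails if it takes over 38 s, if anything falls off the work surface, if the arm or the gripper's body presses on something with over 40 N, if the wrist force passes 120 N, or if a joint passes its speed limit or range.

### The arm

A 6-joint arm with a two-finger parallel gripper is mounted at the origin on the work surface. World frame = base frame: x ahead of the robot, y to its left, z up, the work surface at z = 0. Lengths are in mm, angles in degrees, forces in N, time in s.
With the tool pointing down it reaches from about 350 to 850 mm from the base axis. Payload 8.1 kg.
Tool frame: the origin (TCP) lies between the finger pads; the fingertips stand 22 mm ahead of it and the grasp point (between the pads) lies 3 mm ahead of it; z points along the fingers, y is the line along which they close (so a half turn about z gives the same grasp; the last joint's range is limited). The gripper opens to 85 mm and grips with 20 to 120 N. Pads are 22 mm wide; open, the fingers measure 114 mm over their backs; the gripper's body (76 mm by 85 mm) begins 54 mm behind the grasp point. The pads swing forward as they close: fully open they stand 13 mm farther back than shut.
Start: joints at [64.034, 7.471, 85.268, -0, 87.261, -4.893], TCP at [215.717, 559.885, 253.292] pointing down, gripper open.
Joint ranges: [-169.43, 169.43], [-51.17, 129.36], [1.28, 143.12], [-76.62, 256.62], [0, 156.53], [-152.29, 152.29]. Speed limits (degrees/s): [136.94, 136.94, 159.86, 180, 180, 180].

### API

Orientations are given as [roll, pitch, yaw] about the fixed x, y, z axes, in that order (R = Rz(yaw) Ry(pitch) Rx(roll)).
In Python, from bench import sense, snapshot, calibration, hand_in gives the robot as it stands.
- The arm moves only by the shell command python3 -m crank 'ROWS' [FORCE]. ROWS is JSON, a list of rows, each a list of 5 numbers: the shift along the tool's x, y, z in cm, then the turn about the tool's z in rad, then the finger opening in cm, from 0 to 8.54. A call has 1 to 20 rows; each row is the pose to reach, as a shift and turn from the pose commanded when the call began, along the tool's axes at that moment; what a row does not reach only later rows make up. A row lasts 1/10 s, in which the tool goes at most 50 mm and 8.59 degrees, less where a joint would pass 70% of its speed; a pose out of reach is approached as far as the arm can. A call with a gripper value outside its range is refused whole. The fingers move at their own pace and stop on an object; FORCE is the grip in N (left out, the last holds). Time passes only in rows, so rows that repeat a pose let the fingers close. It gives the time, the measured TCP pose, the force, the opening and the grip force at its end, in the units of the state.
- sense(): the state, without advancing time (a new reading comes with each control period).
- snapshot(name): name is "scene" or "top" or "wrist"; returns (picture, depth): 400x640x3 uint8, red, green, blue; 400x640 float32, mm along the optical axis (not along the pixel's ray), 0 where there is no reading.
- calibration(name): a dict with "fovy" (degrees; the focal length in pixels is half the picture's height over the tangent of half this angle, whatever the lens; pixels are square), "cx", "cy" (the principal point, pixels), "k1" (the pictures are not rectified: a ray, as slopes to the right and down, at radius r is drawn at 1 + k1 r^2 times it, then the intrinsics apply), "rvec" (rotation vector, rad) and "tvec" (3), from world to camera coordinates, as OpenCV has them; the wrist camera has in their place "tool_from_camera" (4x4, takes a point from camera to tool coordinates, whose origin is the TCP and whose axes are the flange's). Camera axes: x right, y down, z forward; pixel columns grow to the right and rows downward; lengths in mm; the calibration is good to about 2 mm. A picture is of the moment at which its call begins: read the wrist's pose just before it. calibration takes no time and is no camera call.
- hand_in(): hands the job in; it is judged then, once.
The state is a dict: "time": time; "joint_pos": joint angles; "qd": joint speeds; "joint_efforts": joint torques, N m; "tool_pos": TCP position; "tcp_rot": TCP orientation; "ft_force": force on the tool from outside, world axes, zero at the start; "wrist_torque": the same for the moment, N m; "finger_gap": finger opening in mm; "grip_force": force on a finger pad.
Only numpy, scipy, OpenCV 4.12 (cv2) and the standard library are available. Lean on these libraries where they do the work, as an engineer would, in place of code of your own. Each camera call takes 0.05 s, during which the arm holds its last target. There are 200 camera calls.

## Working session

There is one attempt and no reset: what is moved stays moved. The work goes in short steps, Python scripts to look and compute and a shell command to move; the robot and the scene stay as the last step left them, time stands still between calls to the robot, and variables do not carry over. Pictures are saved under pics/ and viewed, at most 10 in all, crops included, and the job is handed in when it is done.

```bash
mkdir -p pics; ls; cat > h.py <<'E'
import numpy as np,cv2
from bench import sense,snapshot,calibration
from scipy.spatial.transform import Rotation as R
def cam(n,s=None):
    c=calibration(n);f=200/np.tan(np.radians(c['fovy'])/2)
    K=np.array([[f,0,c['cx']],[0,f,c['cy']],[0,0,1]])
    if 'rvec' in c:
        Rm=R.from_rotvec(np.ravel(c['rvec'])).as_matrix();T=np.eye(4);T[:3,:3]=Rm.T;T[:3,3]=-Rm.T@np.ravel(c['tvec'])
    else:
        W=np.eye(4);W[:3,:3]=R.from_euler('xyz',s['tcp_rot'],degrees=True).as_matrix();W[:3,3]=s['tool_pos']
        T=W@np.array(c['tool_from_camera'])
    return K,np.array([c['k1'],0,0,0,0.]),T
def ray(px,C):
    K,d,T=C;u=cv2.undistortPoints(np.float64(px).reshape(-1,1,2),K,d)[:,0]
    return np.c_[u,np.ones(len(u))]@T[:3,:3].T,T[:3,3]
def plane(px,z,C):
    r,o=ray(px,C);return o+r*((z-o[2])/r[:,2])[:,None]
def pts(dep,C):
    v,u=np.indices(dep.shape);r,o=ray(np.c_[u.ravel(),v.ravel()],C)
    return (o+r*dep.ravel()[:,None]).reshape(*dep.shape,3)
E
python3 - <<'E'
from h import *
print(sense())
for n in('top','scene'):
    p,d=snapshot(n);cv2.imwrite(f'pics/{n}0.png',p[...,::-1]);np.savez(f'{n}0.npz',p=p,d=d)
    print(n,cam(n))
E
```

```text
pics
{'time': 0.0, 'joint_pos': array([ 6.40336616e+01,  7.51443684e+00,  8.53302132e+01,  1.39083506e-04,
        8.72623203e+01, -4.89384643e+00]), 'qd': array([-0.05077889,  0.15752114,  0.01991414, -0.0824408 ,  0.02352723,
       -0.00444612]), 'joint_efforts': array([ 7.88219004e-04, -5.69412410e+01, -5.00556958e+01, -3.47015430e-05,
        1.50467036e-02,  6.47454067e-05]), 'tool_pos': array([215.48725954, 559.41272857, 252.24245198]), 'tcp_rot': array([-1.79893432e+02, -9.26402709e-03,  1.58927493e+02]), 'ft_force': array([ 0.5461805 , -1.68051711,  0.52599378]), 'wrist_torque': array([ 0.05075064, -0.03729929, -0.00260702]), 'grip_force': 0.0, 'finger_gap': 85.46863212685574}
top (array([[382.4210329 ,   0.        , 322.8558304 ],
       [  0.        , 382.4210329 , 202.04100004],
       [  0.        ,   0.        ,   1.        ]]), array([-0.08782298,  0.        ,  0.        ,  0.        ,  0.        ]), array([[-2.76327203e-02, -9.94642828e-01,  9.96096243e-02,
         4.03613794e+02],
       [-9.99208449e-01,  3.03365832e-02,  2.57326275e-02,
         2.03417508e+01],
       [-2.86165891e-02, -9.88197156e-02, -9.94693799e-01,
         1.14696393e+03],
       [ 0.00000000e+00,  0.00000000e+00,  0.00000000e+00,
         1.00000000e+00]]))
scene (array([[429.43264242,   0.        , 320.5168233 ],
       [  0.        , 429.43264242, 201.60245613],
       [  0.        ,   0.        ,   1.        ]]), array([-0.10788508,  0.        ,  0.        ,  0.        ,  0.        ]), array([[-1.59765083e-01,  6.82861817e-01, -7.12863842e-01,
         1.27539470e+03],
       [ 9.87046867e-01,  9.98135009e-02, -1.25601539e-01,
         1.60655308e+02],
       [-1.46150596e-02, -7.23696762e-01, -6.89963330e-01,
         7.85838200e+02],
       [ 0.00000000e+00,  0.00000000e+00,  0.00000000e+00,
         1.00000000e+00]]))
```

View pics/top0.png

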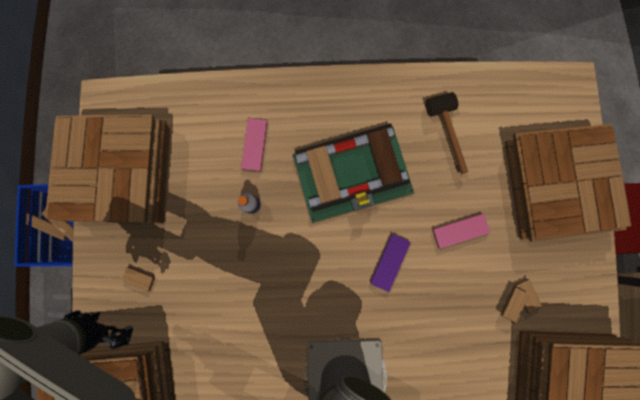

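View pics/scene0.png

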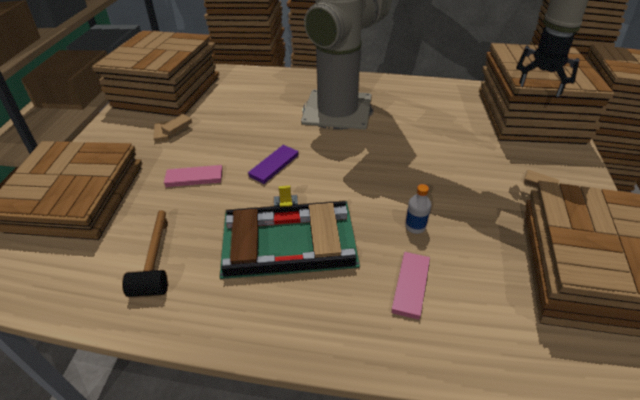

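The top view shows the jig near (353,172), with the dark slat on its right at (384,157), which is the −y side. The pale slat is at (323,174), red notch floors are at (345,146) and (355,188), and the yellow tab is at (362,199). The mallet is right at (445,120), glue left at (248,203), and the pink and purple look-alikes lie off the jig. In the scene view the dark slat is at (245,235) and the tab at (286,195).

```bash
cat > m.py <<'E'
from h import *
def cen(m,z,C,k=1):
    n,l,s,c=cv2.connectedComponentsWithStats(m.astype(np.uint8))
    o=[i for i in np.argsort(-s[1:,4])+1][:k]
    return [(plane([c[i]],z,C)[0].round(1),int(s[i,4]),c[i].round(0)) for i in o]
def mask(p,win,f):
    h=cv2.cvtColor(p,cv2.COLOR_RGB2HSV).astype(int);m=f(h[...,0],h[...,1],h[...,2])
    w=np.zeros_like(m);u0,u1,v0,v1=win;w[v0:v1,u0:u1]=1
    return m&w
E
python3 - <<'E'
from m import *
D=np.load('top0.npz');p=D['p'];C=cam('top')
w=(285,420,115,228)
red=mask(p,w,lambda h,s,v:((h<6)|(h>172))&(s>170)&(v>90)); r=cen(red,23,C,4);print('red',r)
yel=mask(p,w,lambda h,s,v:(h>22)&(h<35)&(s>180)&(v>100)); print('yel',cen(yel,82,C,2))
gr=mask(p,w,lambda h,s,v:(h>60)&(h<90)&(s>100)); print('gr',cen(gr,8,C,2))
a,b=r[0][0],r[1][0]
if a[0]<b[0]:a,b=b,a
x=(a-b)[:2];print('notch',(a+b)/2,'len',np.hypot(*x),'yaw',np.degrees(np.arctan2(x[1],x[0])))
for n in('top','scene'):
    D=np.load(n+'0.npz');C=cam(n);P=pts(D['d'],C);p=D['p']
    w=(365,405,120,195) if n=='top' else (220,265,200,270)
    dk=mask(p,w,lambda h,s,v:(h<16)&(s>120)&(v>25)&(v<120))&(P[...,2]>40)&(P[...,2]<56)
    dk=cv2.morphologyEx(dk.astype(np.uint8),cv2.MORPH_OPEN,np.ones((3,3)))
    n_,l,s,c=cv2.connectedComponentsWithStats(dk);i=1+np.argmax(s[1:,4])
    q=plane(np.argwhere(l==i)[:,::-1],48,C)[:,:2].astype(np.float32)
    print(n,'dark',s[i,4],cv2.minAreaRect(q),np.median(P[l==i],0))
E
```

```text
red [(array([685. , -20.8,  23. ]), 162, array([345., 145.])), (array([554., -55.,  23.]), 120, array([358., 188.]))]
yel [(array([526.7, -58.2,  82. ]), 46, array([361., 195.])), (array([508.9, -64.3,  82. ]), 37, array([363., 201.]))]
gr [(array([613.8, -45.3,   8. ]), 845, array([353., 169.])), (array([ 656. , -181.8,    8. ]), 99, array([398., 154.]))]
notch [619.5 -37.9  23. ] len 135.3906939194862 yaw 14.63155619213347
top dark 1042 ((643.275634765625, -133.7327880859375), (160.39031982421875, 59.45802688598633), 14.267858505249023) [ 640.9079449  -133.5269859    48.54050472]
scene dark 1294 ((646.2830810546875, -131.84164428710938), (165.66534423828125, 59.07640075683594), 15.056123733520508) [ 652.76209822 -131.07971277   47.76192751]
```

```bash
python3 -m crank '[[-68.2,-53.8,0,0.95,4],[-68.2,-53.8,0,0.95,4],[-68.2,-53.8,0,0.95,4],[-68.2,-53.8,0,0.95,4],[-68.2,-53.8,0,0.95,4],[-68.2,-53.8,0,0.95,4],[-68.2,-53.8,0,0.95,4],[-68.2,-53.8,0,0.95,4],[-68.2,-53.8,0,0.95,4],[-68.2,-53.8,0,0.95,4],[-68.2,-53.8,0,0.95,4],[-68.2,-53.8,0,0.95,4],[-68.2,-53.8,0,0.95,4],[-68.2,-53.8,0,0.95,4],[-68.2,-53.8,0,0.95,4],[-68.2,-53.8,0,0.95,4],[-68.2,-53.8,0,0.95,4],[-68.2,-53.8,0,0.95,4],[-68.2,-53.8,0,0.95,4],[-68.2,-53.8,0,0.95,4]]'
python3 - <<'E'
from h import *
s=sense();p,d=snapshot('wrist');cv2.imwrite('pics/w1.png',p[...,::-1]);np.savez('w1.npz',p=p,d=d,s=s,allow_pickle=True)
print(s['time'],s['tool_pos'],s['tcp_rot'],s['joint_pos'],s['finger_gap'])
E
```

```text
time: 2.1
tool_pos: [658.3, -187.2, 252.3]
tcp_rot: [-179.9, -0.1, 104.5]
ft_force: [0.7, 1.1, 0.2]
finger_gap: 40.5
grip_force: 0.0
2.1 [ 658.27045828 -187.21629967  252.28703674] [-1.79927729e+02 -7.63635290e-02  1.04457005e+02] [-2.01774790e+01  2.06969807e+01  6.99964371e+01  2.17578963e-02
  8.94094471e+01 -3.46347760e+01] 40.47774498886268
```

View pics/w1.png

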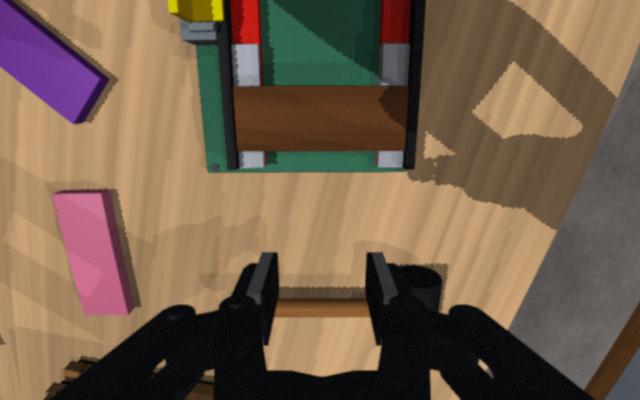

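The wrist view shows the dark slat at (320,118), with its rear face towards the fingers at row 150. The notch red begins at rows 0–42 and the yellow tab is at (195,10). The mallet lies behind the fingers at row 300. Next I'll measure these.

```bash
python3 - <<'E'
from m import *
D=np.load('w1.npz',allow_pickle=True);s=D['s'].item();p=D['p'];C=cam('wrist',s);P=pts(D['d'],C)
t=np.radians(14.5);X=np.array([np.cos(t),np.sin(t)]);Y=np.array([-X[1],X[0]]);N=np.array([619.5,-37.9])
J=lambda q:np.c_[(np.atleast_2d(q)[:,:2]-N)@X,(np.atleast_2d(q)[:,:2]-N)@Y].round(1)
dk=mask(p,(225,415,70,165),lambda h,s,v:(h<16)&(s>120)&(v>25)&(v<130))&(P[...,2]>40)
q=plane(np.argwhere(dk)[:,::-1],48,C)[:,:2].astype(np.float32);r=cv2.minAreaRect(q);print('dark',r,J(r[0]),np.median(P[dk],0))
# red end edge (wall) at z 30 => notch y=-32.5
for u0,u1 in((225,262),(378,412)):
    red=mask(p,(u0,u1,0,80),lambda h,s,v:((h<6)|(h>172))&(s>170)&(v>80));a=np.argwhere(red);
    print('red end row',a[:,0].max(),J(plane([[np.median(a[:,1]),a[:,0].max()]],30,C)),plane([[np.median(a[:,1]),a[:,0].max()]],30,C))
# steel rail inner edges & base corners
print('base corners',J(plane([[208,171],[414,171]],8,C)),plane([[208,171],[414,171]],8,C))
print('mallet handle',J(plane([[320,300]],25,C)),'head',J(plane([[420,266]],56,C)))
print('tcp',J(s['tool_pos'][:2]))
E
```

```text
dark ((642.126220703125, -135.6115264892578), (160.31739807128906, 58.56673049926758), 14.451982498168945) [[  -2.6 -100.3]] [ 641.56591961 -134.50717316   48.27961684]
red end row 44 [[-71.5 -33.1]] [[558.54612811 -87.82983179  30.        ]]
red end row 42 [[ 63.9 -31.5]] [[689.2202241  -52.41317208  30.        ]]
base corners [[-125.5 -158.6]
 [  99.1 -158.7]] [[ 537.65244772 -222.83419803    8.        ]
 [ 755.17497911 -166.71193438    8.        ]]
mallet handle [[  -3.4 -309.6]] head [[ 100.6 -248.4]]
tcp [[ 1.000e-01 -1.543e+02]]
```

```bash
python3 -m crank '[[0,0,5,0,4],[0,0,10,0,4],[0,0,15,0,4],[0,0,18,0,4],[0,0,19.5,0,4],[0,0,20.6,0,4],[0,0,20.6,0,4]]' && python3 -m crank '[[0.6,0,0,0,4],[1.2,0,0,0,4],[1.7,0,0,0,4],[2.2,0,0,0,4],[2.7,0,0,0,4],[3.2,0,0,0,4],[3.2,0,0,0,4]]'
python3 - <<'E'
from h import *
s=sense();p,d=snapshot('wrist');cv2.imwrite('pics/w2.png',p[...,::-1])
E
```

```text
time: 2.85
tool_pos: [658.7, -186.7, 47.3]
tcp_rot: [-180.0, -0.0, 104.5]
ft_force: [0.3, 0.4, -0.1]
finger_gap: 39.9
grip_force: 0.0
time: 3.55
tool_pos: [650.4, -155.5, 47.2]
tcp_rot: [-180.0, -0.0, 104.5]
ft_force: [-0.2, 0.3, 0.1]
finger_gap: 40.1
grip_force: 0.0
```

View pics/w2.png

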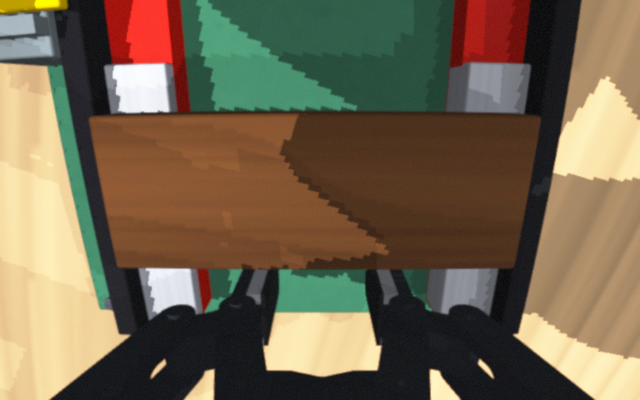

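The slat is moving squarely (front edge at row 114, rear at row 267, fingers touching its rear face). I'll keep pushing.

```bash
python3 -m crank '[[0.5,0,0,0,4],[1,0,0,0,4],[1.5,0,0,0,4],[2,0,0,0,4],[2.5,0,0,0,4],[3,0,0,0,4],[3.5,0,0,0,4],[4,0,0,0,4],[4.4,0,0,0,4],[4.8,0,0,0,4],[5.2,0,0,0,4],[5.6,0,0,0,4],[6,0,0,0,4],[6.3,0,0,0,4],[6.6,0,0,0,4],[6.9,0,0,0,4],[7.1,0,0,0,4],[7.3,0,0,0,4],[7.5,0,0,0,4],[7.5,0,0,0,4]]'
python3 - <<'E'
from h import *
s=sense();p,d=snapshot('wrist');cv2.imwrite('pics/w3.png',p[...,::-1])
P=pts(d,cam('wrist',s));print(P[140:260:20,130:520:60,2].round(0))
E
```

```text
time: 5.6
tool_pos: [631.8, -83.5, 47.3]
tcp_rot: [-180.0, -0.0, 104.5]
ft_force: [0.3, 0.5, -0.7]
finger_gap: 39.9
grip_force: 0.0
[[42. 43. 43. 43. 43. 42. 43.]
 [43. 44. 44. 45. 43. 43. 45.]
 [45. 44. 44. 46. 45. 44. 44.]
 [45. 45. 46. 46. 46. 45. 46.]
 [47. 46. 47. 46. 46. 47. 46.]
 [48. 48. 47. 47. 48. 47. 47.]]
```

View pics/w3.png

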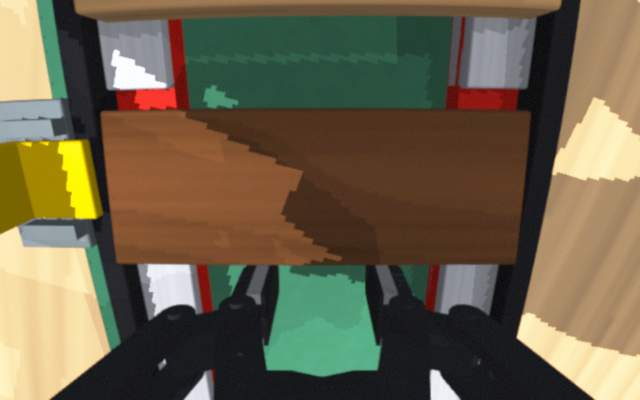

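The front edge (row 110) has dipped and the far notch wall is at row 88, so about 8 mm is left. I'll push slowly in short steps.

```bash
python3 -m crank '[[0.2,0,0,0,4],[0.4,0,0,0,4],[0.55,0,0,0,4],[0.7,0,0,0,4],[0.8,0,0,0,4],[0.9,0,0,0,4],[0.9,0,0,0,4]]'
cat > chk.py <<'E'
from h import *
s=sense();p,d=snapshot('wrist')
P=pts(d,cam('wrist',s));print(s['ft_force'],'\n',P[120:260:20,130:520:60,2].round(0))
import sys;cv2.imwrite(sys.argv[1],p[...,::-1])
E
python3 chk.py pics/w4.png
```

```text
time: 6.35
tool_pos: [629.6, -74.9, 47.3]
tcp_rot: [180.0, -0.0, 104.5]
ft_force: [-0.2, -0.5, -0.5]
finger_gap: 39.7
grip_force: 0.0
[-0.23142612 -0.48174011 -0.49560037] 
 [[41. 41. 41. 41. 41. 41. 42.]
 [42. 42. 41. 41. 41. 42. 42.]
 [42. 43. 42. 42. 41. 40. 41.]
 [41. 43. 41. 41. 40. 41. 42.]
 [42. 42. 42. 42. 40. 41. 42.]
 [41. 42. 41. 41. 42. 41. 42.]
 [41. 42. 42. 41. 40. 43. 41.]]
```

The slat top now reads 41 mm all over, so it is seated flat. I'll back off, rise, close the fingers and go behind the bolt tab.

```bash
python3 -m crank '[[-0.7,0,0,0,4],[-1.4,0,0,0,4],[-1.4,0,-5,0,4],[-1.4,0,-10,0,2],[-1.4,0,-12,0,0],[0,-4,-12,0,0],[2,-8,-12,0,0],[3.8,-12,-12,0,0],[3.8,-16,-12,0,0],[3.8,-16,-12,0,0],[3.8,-16,-12,0,0]]'
python3 chk.py pics/w5.png
```

```text
time: 7.5
tool_pos: [465.1, -79.0, 167.8]
tcp_rot: [179.9, 0.0, 104.4]
ft_force: [0.5, -0.4, -0.1]
finger_gap: 0.2
grip_force: 0.0
[ 0.47470455 -0.41410405 -0.10339414] 
 [[ 0.  0.  1. -0.  8. 36. 49.]
 [ 0.  1.  0.  0.  8. 30. 10.]
 [ 9.  1. -1.  0. 43. 40. 43.]
 [19.  0. -1.  0. 43. 40. 41.]
 [18. -0.  0.  0. 42. 41. 42.]
 [18. 18. -1.  1. 44. 41. 42.]
 [18. 19.  0.  0.  8. 30.  8.]]
```

View pics/w5.png

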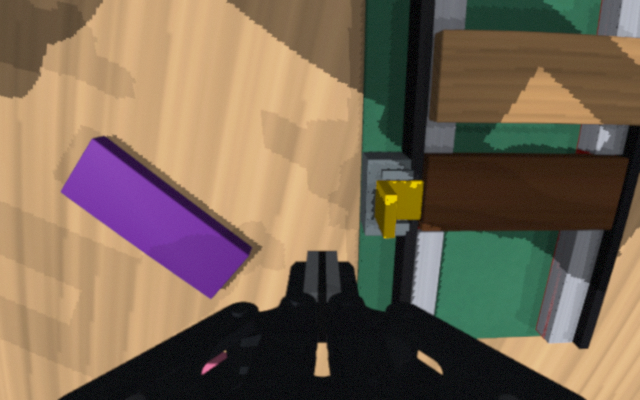

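The dark slat is flat in the notch (520,192) and level with the rail walls. The tab's top is at about (385,212) and the closed fingers are at (322,280). The purple block is well below the planned fingertip height. I'll locate the tab precisely.

```bash
python3 - <<'E'
from m import *
s=sense();p,d=snapshot('wrist');C=cam('wrist',s);P=pts(d,C)
t=np.radians(14.5);X=np.array([np.cos(t),np.sin(t)]);Y=np.array([-X[1],X[0]]);N=np.array([619.5,-37.9])
m=mask(p,(360,430,165,245),lambda h,s,v:(h>20)&(h<35)&(s>180)&(v>60))&(P[...,2]>76)&(P[...,2]<88)
q=(P[m][:,:2]-N);x,y=q@X,q@Y;print(m.sum(),np.percentile(x,[3,50,97]),np.percentile(y,[3,50,97]))
e=(s['tool_pos'][:2]-N);print('tcp',e@X,e@Y,s['tool_pos'])
k=(P[...,2]>130)&(P[...,2]<160);a=np.argwhere(k);e=P[k][:,:2]-N;print('finger x',np.percentile(e@X,[2,98]),'y',np.percentile(e@Y,[2,98]),len(a))
E
```

```text
609 [-121.18718879 -117.74074502 -113.65106154] [-13.45762206   1.51640396  14.46231161]
tcp -158.84544705389374 -1.3235952245604166 [466.04555703 -78.95315927 168.15780906]
finger x [-172.30712838 -147.64252343] y [4.23242465 9.19311209] 514
```

```bash
python3 -m crank '[[0.2,0,4,0,0],[0.2,0,7,0,0],[0.2,0,8.8,0,0],[0.2,0,8.8,0,0],[0.2,0.8,8.8,0,0],[0.2,1.6,8.8,0,0],[0.2,2,8.8,0,0],[0.2,2.4,8.8,0,0],[0.2,2.8,8.8,0,0],[0.2,3.2,8.8,0,0],[0.2,3.6,8.8,0,0],[0.2,4,8.8,0,0],[0.2,4.3,8.8,0,0],[0.2,4.6,8.8,0,0],[0.2,4.8,8.8,0,0],[0.2,5,8.8,0,0],[0.2,5,8.8,0,0]]'; python3 chk.py pics/w6.png
```

```text
time: 9.3
tool_pos: [513.4, -63.8, 79.3]
tcp_rot: [180.0, -0.0, 104.5]
ft_force: [0.6, 0.1, 0.2]
finger_gap: -0.1
grip_force: 0.0
[0.63090605 0.0878425  0.23547911] 
 [[  1.   0.   2.   8.  41.  49.  48.]
 [  0.  -1.   1.   8.  40.  49.  48.]
 [  1.   1.   1.   8.  40.   8.   9.]
 [ -0.  -0.   0.   9.  41.   8.   8.]
 [  1.   0.   1. 200.  40. 200.  41.]
 [  1.   0.  -1.  50.  40.  41.  41.]
 [ -1.   0.   1.  43.  48.  42.  40.]]
```

View pics/w6.png

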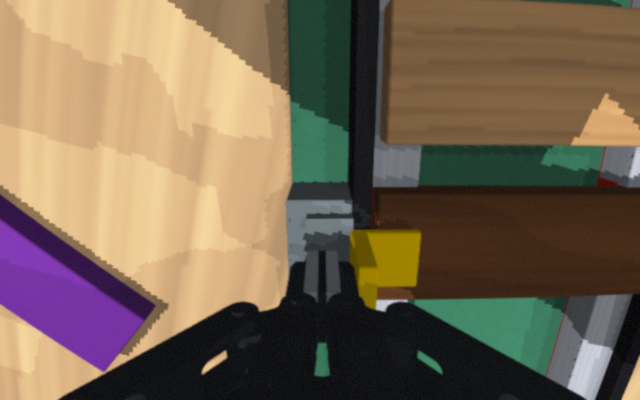

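The tab (385,255) has moved well over the slat end. I'll push gently to the end stop.

```bash
python3 -m crank '[[0,0.2,0,0,0],[0,0.4,0,0,0],[0,0.5,0,0,0],[0,0.5,0,0,0]]';  python3 -m crank '[[0,0.1,0,0,0],[0,0.2,0,0,0],[0,0.2,0,0,0]]'
```

```text
time: 9.75
tool_pos: [517.2, -62.7, 79.2]
tcp_rot: [-179.9, -0.0, 104.5]
ft_force: [-6.4, -1.3, 4.2]
finger_gap: -0.3
grip_force: 3.4
time: 10.05
tool_pos: [517.5, -62.6, 79.1]
tcp_rot: [-179.7, -0.0, 104.5]
ft_force: [-17.8, -3.5, 13.6]
finger_gap: -0.1
grip_force: 9.0
```

Force climbs (6 → 18 N) with no further travel, so the bolt is at its end stop. I'll back off, rise and check.

```bash
python3 -m crank '[[0,-0.5,0,0,0],[0,-2,0,0,0],[0,-5,0,0,0],[0,-5,-5,0,0],[0,-5,-10,0,0],[0,-5,-13,0,0],[0,-5,-13,0,0],[0,-5,-13,0,0]]'; python3 - <<'E'
from m import *
s=sense();p,d=snapshot('wrist');C=cam('wrist',s);P=pts(d,C);cv2.imwrite('pics/w7.png',p[...,::-1])
t=np.radians(14.5);X=np.array([np.cos(t),np.sin(t)]);Y=np.array([-X[1],X[0]]);N=np.array([619.5,-37.9])
m=mask(p,(330,520,100,300),lambda h,s,v:(h>20)&(h<35)&(s>180)&(v>60))&(P[...,2]>76)&(P[...,2]<88)
q=(P[m][:,:2]-N);print('tab',m.sum(),np.percentile(q@X,[3,50,97]),np.percentile(q@Y,[3,50,97]))
q=(P[...,:2]-N);x,y=q@X,q@Y
k=(np.abs(x)<50)&(np.abs(y)<20);A=np.c_[x[k],y[k],np.ones(k.sum())];f=np.linalg.lstsq(A,P[k][:,2],rcond=None)[0];print('plane',k.sum(),f,s['ft_force'])
k=(np.abs(x)<50)&(P[...,2]>36)&(np.abs(y)<45);print('slat y',np.percentile(y[k],[1,99]))
k=(np.abs(x)<50)&(P[...,2]>45)&(y>50)&(y<170);print('light y',np.percentile(y[k],[1,99]))
D=np.load('top0.npz');P0=pts(D['d'],cam('top'));q=P0[...,:2]-N;x0,y0=q@X,q@Y
k=(np.abs(x0)<50)&(P0[...,2]>42)&(y0>45)&(y0<170);print('light y start',np.percentile(y0[k],[1,99]))
E
```

```text
time: 10.85
tool_pos: [472.3, -74.7, 210.2]
tcp_rot: [179.9, 0.1, 104.5]
ft_force: [-0.5, -0.3, -0.6]
finger_gap: 0.1
grip_force: 0.0
tab 449 [-92.81242454 -89.50363858 -85.13392804] [-13.2930374    0.9643135   14.56993119]
plane 4715 [4.94842722e-04 3.08837356e-04 4.11465643e+01] [-0.52872667 -0.28341717 -0.57719763]
slat y [-27.60076612  31.84920827]
light y [ 57.81436745 116.28809844]
light y start [ 59.42684349 118.18010323]
```

View pics/w7.png

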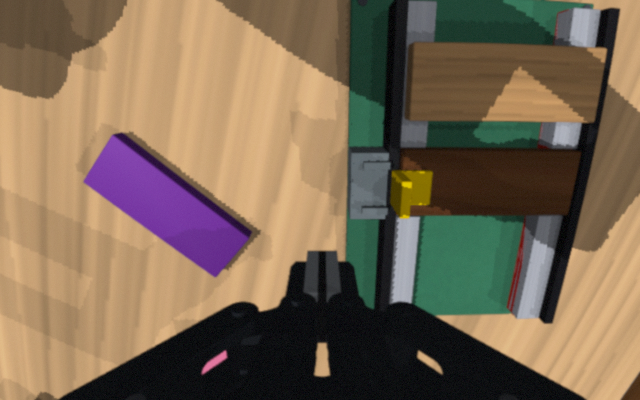

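The bolt tab (410,190) sits over the end of the flat dark slat, with the tab face at about −92 mm (about 29 mm of travel). The slat is level at 41.1 mm, the pale slat is in place and the robot is clear.

```bash
python3 -c "from bench import hand_in;print(hand_in())"
```

```text
the job is handed in; nothing more can be done
None
```

The job is handed in: the dark slat is seated flat in the notch, the bolt is home over its end (about 29 of 30 mm), the pale slat is still in place, and the robot is clear. I didn't re-measure the mallet and glue bottle, but the arm made no contact near them.

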